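# Thread the return spring over the shaker's guide rod

## Task

The platform of the small white tube shaker is off. Pick up the steel compression spring and thread it down over the shaker's upright guide rod, twisting it slightly whenever its bent-in wire end snags on the rod's grooved brass collars, until the spring sits upright and fully home on the steel seat disc; then let go. Never force it: push and twist gently (well under 20 N), and leave the dish, the timer and the dropper bottle where they are.

Things in the scene. Friction and masses are not known exactly. Their poses are not given: they have to be found in the camera images.
- spring: Steel compression spring standing upright: outer diameter 35.5 mm, inner 27.5 mm, wire 4 mm, 58 mm tall. Origin: centre of its lower end, z up its axis. Grip across the upper coils, 30 to 58 mm above the lower end (stiff sideways), and keep that end up. It compresses by up to 10 mm at 1.2 N per mm (12 N), then it is solid.
- foot (a point): Centre of the underside of the spring's lowest coil, z up the spring's axis, x towards the tang. There the wire is bent inward as a tang, 3 mm wide and 4 mm thick, reaching to 7.8 mm from the axis, which snags on the rod's collars.
- shaker_base: White shaker base fixed to the worktop, 90 mm (x) by 120 mm (y), 30 mm high, blue band. Origin: centre of its underside. On its z axis stands the guide rod: steel core 12 mm in diameter, tapered tip 100 mm above the worktop, two brass collars 24 mm in diameter with flat ends, each with four lengthwise grooves 90 degrees apart, 6 mm wide and core-deep, that let the tang through.
- upper_collar (a point): Centre of the upper collar's top face, 84 mm above the worktop; this collar is 12 mm long (72 to 84 mm). The rod stands turned at any angle, not reported and unrelated to the base's yaw: find a groove by turning the spring under a light push until the tang drops in. The rod is stiff to turn (0.25 N m): stop twisting once the tang is in a groove.
- lower_collar (a point): Centre of the lower collar's top face, 56 mm above the worktop; this collar is 12 mm long (44 to 56 mm). Its grooves stand 45 degrees round from those of the upper collar. Between the collars (56 to 72 mm) and below the lower one the tang turns freely.
- seat (a point): Centre of the top of the steel seat disc (44 mm in diameter) at the foot of the rod, 34 mm above the worktop, on the rod's axis, z up. The spring's lower end must rest here.
- petri: Round petri dish with red medium, 64 mm across, 15 mm high; origin at the centre of its underside. Leave alone.
- minute_timer: White mechanical minute timer, 51 x 66 x 66 mm; origin at the centre of its underside. Leave alone.
- dropper: Small white dropper bottle, 24 mm across, 66 mm high; origin at the centre of its underside. Leave alone.
Things that resemble listed ones, but are neither listed nor needed, are in the scene too. Leave any green look-alike of the spring alone.

How it is judged (in metres and radians):
On the way:
1. the spring is threaded on the rod, its lower end below the upper collar (horizontal distance between foot and seat below 0.005 m and z of foot in the frame of seat below 0.036 m), for 0.1 s.
At the end, for the whole second after the job is handed in: The spring is on the guide rod, past both collars, its lower end within 3 mm of the seat disc's top and within 4 mm of the rod's axis, upright within 7 degrees and at rest (horizontal distance between foot and seat below 0.004 m and z of foot in the frame of seat between -0.003 and 0.003 m and angle between spring's own z axis and vertical below 0.12 rad and linear speed of spring below 0.02 m/s); the robot touches nothing.
It fails at once if the spring is pushed or twisted against the shaker or its rod with more than 20 N (contact force between spring and shaker_base above 20 N).
It fails at once if the petri dish is moved by more than 20 mm (distance of petri from where it was at the start of the episode above 0.02 m).
It fails at once if the timer is moved by more than 20 mm (distance of minute_timer from where it was at the start of the episode above 0.02 m).
It fails at once if the dropper bottle is moved by more than 20 mm (distance of dropper from where it was at the start of the episode above 0.02 m).
It also fails if it takes over 72 s, if anything falls off the work surface, if the arm or the gripper's body presses on something with over 40 N, if the wrist force passes 120 N, or if a joint passes its speed limit or range.

## Robot

A 6-joint arm with a two-finger parallel gripper is mounted at the origin on a cart in front of the work surface, level with it; the furniture and walls round the work are solid. World frame = base frame: x ahead of the robot, y to its left, z up, the work surface at z = 0. Lengths are in m, angles in degrees, forces in N, time in s.
With the tool pointing down it reaches from about 0.4 to 0.925 m from the base axis. Payload 3.4 kg.
Tool frame: the origin (TCP) lies between the finger pads; the fingertips stand 19 mm ahead of it and the grasp point (between the pads) is the TCP; z points along the fingers, y is the direction in which the jaws open and shut (so a half turn about z gives the same grasp; the last joint's range is limited). The gripper opens to 85 mm and grips with 20 to 120 N. Pads are 22 mm wide; open, the fingers measure 114 mm over their backs; the gripper's body (76 mm by 85 mm) begins 54 mm behind the grasp point. The pads swing forward as they close: fully open they stand 13 mm farther back than shut.
Start: joints at [-68.211, 17.578, 86.31, -0, 76.112, -4.211], TCP at [0.252, -0.517, 0.222] pointing down, gripper open.
Joint ranges: [-179.03, 179.03], [-60, 130.46], [8.19, 133.38], [-81.62, 261.62], [5.75, 156.47], [-153.77, 153.77]. Speed limits (degrees/s): [147.25, 147.25, 180, 180, 180, 180].

## Interface

Orientations are given as [roll, pitch, yaw] about the fixed x, y, z axes, in that order (R = Rz(yaw) Ry(pitch) Rx(roll)).
In Python, from bench import status, viewer, order, finder gives the robot as it stands.
- The arm moves only by the tool carry_out, never from a script. Its argument "commands" is a list of rows, each a list of 2 entries, a list of its own where there are three numbers: the shift along the world's x, y, z in cm, then the turn, a rotation vector about the world's x, y, z in rad. A call has 1 to 12 rows; each row is the pose to reach, as a shift and turn from the pose measured when the call began; what a row does not reach only later rows make up. A row lasts 1/8 s, in which the tool goes at most 62.5 mm and 10.7 degrees, less where a joint would pass 70% of its speed; a pose out of reach is approached as far as the arm can. A call with a gripper value outside its range is refused whole. "gripper" is the opening, from -1 (shut) to 1 (fully open), so that 0 is half open, set as the call begins (left out, the last holds). The fingers move at their own pace and stop on an object; the grip force is fixed at half the most. Time passes only in rows, so rows that repeat a pose let the fingers close. It gives the time, the measured TCP pose, the force and the opening at its end, in the units of the state.
- status.read_state(): the state, without advancing time (a new reading comes with each control period).
- viewer.read_camera(name): name is "scene" or "top" or "wrist"; returns a dict with "color" (480x640x3 uint8, red, green, blue), "range_z" (480x640 float32, m along the optical axis (not along the pixel's ray), 0 where there is no reading), "camera_matrix" (3x3 intrinsics, pixels), "R" (3x3) and "t" (3): a world point X has camera coordinates R X + t. Camera axes: x right, y down, z forward; pixel columns grow to the right and rows downward; lengths in m; the calibration is good to about 2 mm. A picture is of the moment at which its call begins.
- order.job_done(): hands the job in, once; it reports no verdict.
Trained networks look in the newest picture that a camera, given by its name, has taken for a name from the list of things; names that differ only in an ending like _2 or _b are one class to them, and where a whole thing is asked for, a point or a joint stands for the part that bears it (a point fixed in the world has none). Each returns a list of dicts, best first, with "p" (0 to 1); they miss things now and then, are a little off and sometimes report something else, mostly with a low value. They report only what shows in the picture. A call takes as long as a camera call. They do not tell look-alikes from the thing itself.
- finder.search_frame(thing, camera): "pixel" ([row, column] in pixels, amid what is visible of it).
- finder.regions_of(thing, camera): "region" (480x640 bool, what is visible of it) and "pixel" ([row, column] in pixels, amid what is visible of it).
The state is a dict: "time_s": time; "joint_positions": joint angles; "dq": joint speeds; "joint_efforts": joint torques, N m; "tool_pos": TCP position; "tcp_rot": TCP orientation; "ft_force": force on the tool from outside, world axes, zero at the start; "wrist_torque": the same for the moment, N m; "opening": finger opening in m.
Only numpy, scipy, OpenCV 4.12 (cv2) and the standard library are available. Lean on these libraries where they do the work, as an engineer would, in place of code of your own. Each camera call takes 0.05 s, during which the arm holds its last target.

## Working session

There is one attempt and no reset: what is moved stays moved. The work goes in short steps, Python scripts to look and compute and a tool call to move; the robot and the scene stay as the last step left them, time stands still between calls to the robot, and variables do not carry over. Pictures are saved under pics/ and viewed, and the job is handed in when it is done.

Besides the shell and the picture viewer there is one more tool, called after ">>>" by a JSON object that holds its "name" and its "arguments". carry_out: Moves the arm, as the interface text tells. Its arguments: {"type":"object","properties":{"commands":{"type":"array"},"gripper":{"type":"number"}},"required":["commands"]}

```bash
mkdir -p pics; ls; python3 - <<'E'
from bench import status, viewer, finder
import cv2
s=status.read_state(); print(s)
for c in ["scene","top","wrist"]:
    r=viewer.read_camera(c); cv2.imwrite(f"pics/{c}0.png",r["color"][:,:,::-1])
    for n in ["spring","shaker_base","upper_collar","petri","minute_timer","dropper"]:
        print(c,n,[(d["pixel"],round(d["p"],2)) for d in finder.search_frame(n,c)])
E
```

```text
pics
{'time_s': 0.0, 'joint_positions': array([-6.82100468e+01,  1.76210181e+01,  8.63818485e+01, -1.89895546e-05,
        7.61104276e+01, -4.21057653e+00]), 'dq': array([-0.01236491, -0.0105301 , -0.01588232, -0.08474644, -0.0136407 ,
       -0.07541157]), 'joint_efforts': array([ 3.00701628e-03, -4.57542551e+01, -2.51920509e+01,  1.01306371e-04,
        1.33160606e-02,  2.84881571e-05]), 'tool_pos': array([ 0.25179308, -0.5161644 ,  0.2206069 ]), 'tcp_rot': array([-1.79887010e+02, -8.29993572e-03,  2.60005261e+01]), 'ft_force': array([0.39591155, 0.18355757, 0.07632037]), 'wrist_torque': array([ 0.0114737 , -0.01939259, -0.01825434]), 'opening': 0.08543973397740483}
scene spring [([311.2, 249.6], 0.81), ([309.8, 211.8], 0.66), ([299.5, 291.1], 0.56)]
scene shaker_base []
scene upper_collar [([213.3, 346.4], 0.86)]
scene petri [([287.6, 331.8], 0.73)]
scene minute_timer [([259.9, 272.7], 0.76)]
scene dropper []
top spring [([259.3, 307.0], 0.61), ([232.8, 239.7], 0.51), ([205.6, 230.2], 0.47), ([215.5, 389.9], 0.25)]
top shaker_base [([215.7, 389.9], 0.91)]
top upper_collar [([213.7, 393.4], 0.64)]
top petri [([260.3, 307.3], 0.56)]
top minute_timer []
top dropper [([218.3, 452.4], 0.65)]
wrist spring []
wrist shaker_base []
wrist upper_collar []
wrist petri []
wrist minute_timer []
wrist dropper []
```

View pics/scene0.png

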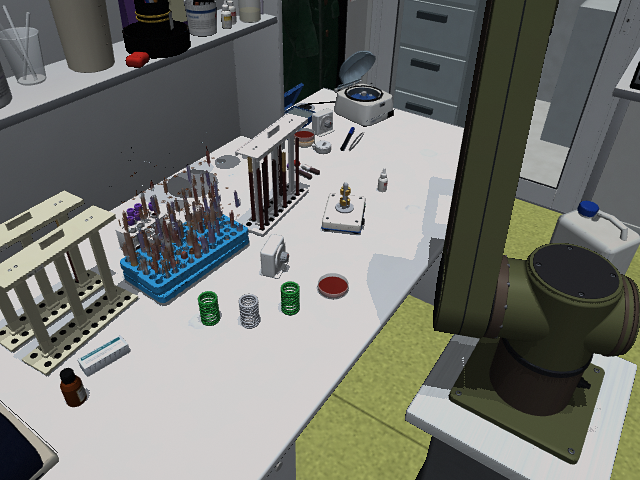

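View pics/top0.png

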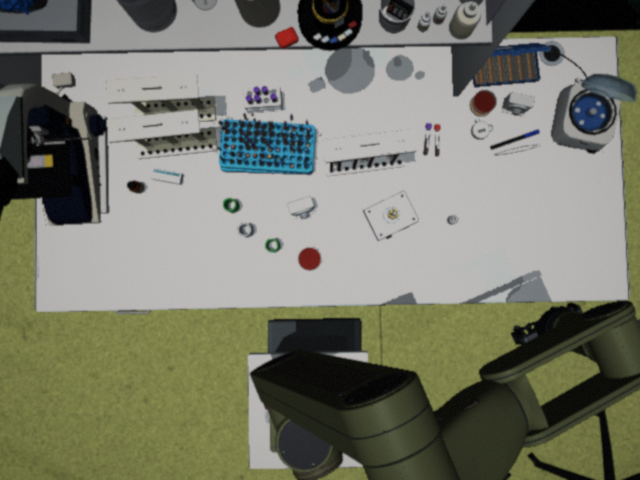

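```bash
python3 - <<'E'
import cv2
a=cv2.imread("pics/scene0.png")[180:340,190:400]
b=cv2.imread("pics/top0.png")[170:290,200:480]
cv2.imwrite("pics/sc.png",cv2.resize(a,None,fx=3.5,fy=3.5,interpolation=2))
cv2.imwrite("pics/tc.png",cv2.resize(b,None,fx=2.8,fy=2.8,interpolation=2))
E
```

```text
(no output)
```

View pics/sc.png

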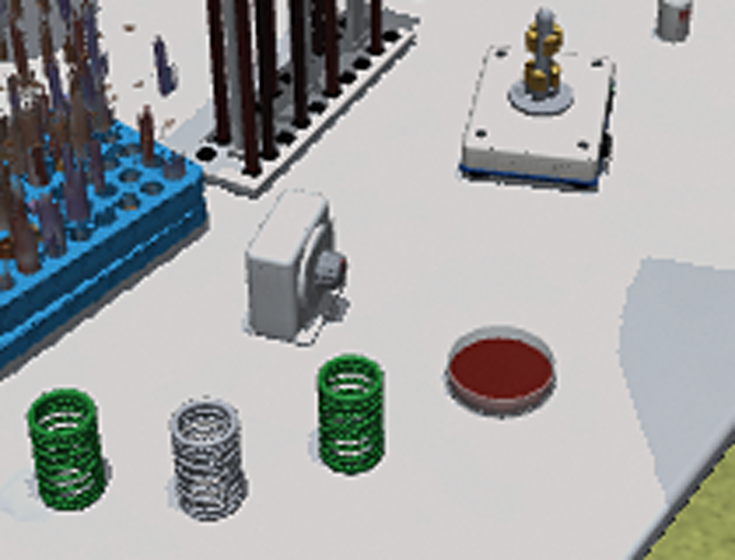

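View pics/tc.png

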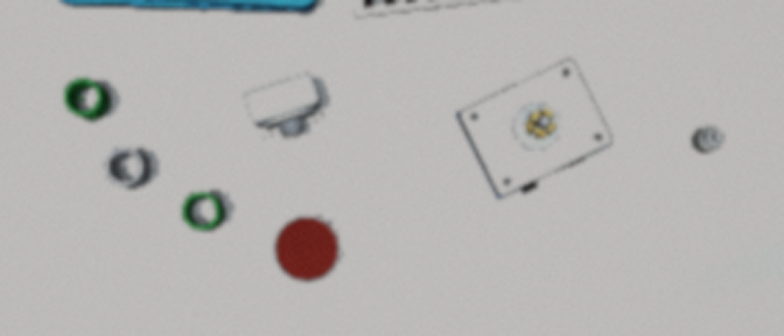

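Spring candidates in the scene view (row, col) are green (310,211), steel (311,250) and green (299,290). In the top view the steel one is at about (230,247). The description says steel, so I choose the middle one, and the crop confirms it is grey and upright. The shaker with its rod is at scene (213,346) and top (215,392).

```bash
cat > h.py <<'E'
from bench import status, viewer, finder, order
import numpy as np, cv2
np.set_printoptions(precision=4,suppress=True)
def cloud(r):
    K=np.array(r["camera_matrix"]);z=r["range_z"];v,u=np.mgrid[0:480,0:640]
    P=np.stack([(u-K[0,2])/K[0,0]*z,(v-K[1,2])/K[1,1]*z,z],-1)
    return (P-np.array(r["t"]))@np.array(r["R"])   # R^T (P-t)
def onplane(r,px,zw):
    K=np.array(r["camera_matrix"]);R=np.array(r["R"]);t=np.array(r["t"])
    d=R.T@np.linalg.solve(K,[px[1],px[0],1.]);c=-R.T@t
    return c+d*(zw-c[2])/d[2]
def proj(r,X):
    p=np.array(r["R"])@X+np.array(r["t"]);p=np.array(r["camera_matrix"])@p;return p[1]/p[2],p[0]/p[2]
def circ(x,y):
    A=np.c_[x,y,np.ones(len(x))];s=np.linalg.lstsq(A,x*x+y*y,rcond=None)[0]
    return s[0]/2,s[1]/2,np.sqrt(s[2]+s[0]**2/4+s[1]**2/4)
E
python3 - <<'E'
from h import *
for c in ["scene","top"]:
    r=viewer.read_camera(c);P=cloud(r);C=-np.array(r["R"]).T@np.array(r["t"]);print(c,"cam",C, r["camera_matrix"][0])
    for n in ["spring","shaker_base","petri","minute_timer","dropper"]:
        for d in finder.regions_of(n,c):
            m=d["region"]&(r["range_z"]>0);q=P[m]
            q=q[q[:,2]>0.004]
            col=r["color"][m].mean(0)
            if len(q): print(c,n,round(d["p"],2),d["pixel"],len(q),q.min(0),q.max(0),np.median(q,0),col)
E
```

```text
scene cam [-0.0096  0.6672  0.7562] [534.1326   0.     321.4351]
scene spring 0.92 [300.6, 290.7] 490 [0.4156 0.0674 0.0042] [0.4517 0.1042 0.0606] [0.4302 0.0922 0.0379] [37.8491 87.1164 48.5327]
scene spring 0.91 [308.6, 249.0] 505 [0.4584 0.1391 0.0041] [0.4942 0.1737 0.0625] [0.471  0.1596 0.04  ] [108.0901 111.6095 117.8163]
scene spring 0.89 [310.3, 212.4] 535 [0.5227 0.1446 0.004 ] [0.5691 0.2118 0.0607] [0.5359 0.1967 0.041 ] [39.211  87.934  49.8309]
scene shaker_base 0.7 [213.1, 340.3] 1477 [ 0.442  -0.2963  0.0056] [ 0.5682 -0.1546  0.1002] [ 0.4989 -0.213   0.0305] [159.8983 158.1697 157.3205]
scene petri 0.76 [283.7, 331.5] 647 [ 0.3646 -0.049   0.004 ] [0.4295 0.0231 0.0178] [ 0.398  -0.0119  0.0074] [118.3135  80.7902  79.0661]
scene minute_timer 0.9 [256.7, 271.1] 877 [ 0.5015 -0.0221  0.004 ] [0.5569 0.0446 0.0707] [0.5226 0.0229 0.0493] [135.5487 136.822  139.3633]
scene dropper 0.52 [178.4, 379.7] 159 [ 0.4797 -0.3998  0.0046] [ 0.504  -0.3743  0.0646] [ 0.4889 -0.3853  0.0301] [122.7977 122.0983 123.3353]
top cam [ 0.395  -0.0623  1.5015] [559.8589   0.     326.28
[... 413 characters left out ...]
ker_base 0.62 [215.8, 391.2] 1542 [ 0.4451 -0.2987  0.0054] [ 0.569  -0.1596  0.1059] [ 0.5059 -0.2278  0.0311] [177.8783 176.5003 173.5621]
top shaker_base 0.18 [229.3, 241.4] 117 [0.4598 0.1361 0.0045] [0.4933 0.1692 0.0653] [0.4777 0.1535 0.0533] [102.9672 106.1557 109.1967]
top petri 0.71 [257.0, 306.2] 350 [ 0.3698 -0.0433  0.004 ] [0.4286 0.0183 0.0203] [ 0.3988 -0.0137  0.0078] [114.5954  50.4092  46.0552]
top minute_timer 0.86 [208.3, 303.2] 420 [ 0.5037 -0.0281  0.0041] [0.5566 0.0386 0.0742] [0.5304 0.0032 0.064 ] [161.4719 161.8809 162.036 ]
top dropper 0.42 [218.9, 452.8] 88 [ 0.4808 -0.412   0.0045] [ 0.5063 -0.3813  0.0738] [ 0.4915 -0.3888  0.0387] [134.4528 135.9151 135.8491]
```

```bash
python3 - <<'E'
from h import *
from scipy.spatial.transform import Rotation as Ro
r=viewer.read_camera("wrist");s=status.read_state()
C=-np.array(r["R"]).T@np.array(r["t"]);T=Ro.from_euler("xyz",s["tcp_rot"],degrees=True).as_matrix()
print("cam in tool",T.T@(C-s["tool_pos"]),"\n",T.T@np.array(r["R"]).T, r["camera_matrix"])
# rod xy, spring xy
for c in ["scene","top"]:
    r=viewer.read_camera(c);P=cloud(r);
    m=(P[...,2]>.062)&(P[...,2]<.11)&(abs(P[...,0]-.505)<.06)&(abs(P[...,1]+.227)<.07);q=P[m];print(c,"rod",len(q),q.mean(0),q.min(0),q.max(0))
    m=(P[...,2]>.045)&(P[...,2]<.07)&(abs(P[...,0]-.4765)<.025)&(abs(P[...,1]-.155)<.025);q=P[m];print(c,"spr",len(q),q.mean(0),circ(q[:,0],q[:,1]))
E
```

```text
cam in tool [ 0.0655 -0.0003 -0.1529] 
 [[ 0.0012 -0.9655 -0.2604]
 [ 1.      0.0011  0.0007]
 [-0.0004 -0.2604  0.9655]] [[367.077    0.     324.262 ]
 [  0.     367.077  237.4338]
 [  0.       0.       1.    ]]
scene rod 121 [ 0.505  -0.2253  0.0829] [ 0.4949 -0.2432  0.0621] [ 0.5194 -0.2163  0.1015]
scene spr 213 [0.4761 0.1563 0.054 ] (np.float64(0.4761072331340185), np.float64(0.15610081493678962), np.float64(0.0157583719623216))
top rod 58 [ 0.5067 -0.2294  0.0878] [ 0.496  -0.2416  0.062 ] [ 0.5188 -0.2187  0.1043]
top spr 71 [0.4771 0.1528 0.0565] (np.float64(0.4766057206949027), np.float64(0.15285771534463363), np.float64(0.015843941409336936))
```

>>> {"name": "carry_out", "arguments": {"commands": [[[25.4, 28.8, 0], [0, 0, 0.3]], [[25.4, 28.8, 0], [0, 0, 0.3]], [[25.4, 28.8, 0], [0, 0, 0.3]], [[25.4, 28.8, 0], [0, 0, 0.3]], [[25.4, 28.8, 0], [0, 0, 0.3]], [[25.4, 28.8, 0], [0, 0, 0.3]], [[25.4, 28.8, 0], [0, 0, 0.3]], [[25.4, 28.8, 0], [0, 0, 0.3]], [[25.4, 28.8, 0], [0, 0, 0.3]], [[25.4, 28.8, 0], [0, 0, 0.3]]]}}

```text
time_s: 3.05
tool_pos: [0.5051, -0.2301, 0.2215]
tcp_rot: [-180.0, 0.0, 43.1]
ft_force: [-0.4, -0.4, 0.1]
opening: 0.0857
```

```bash
python3 - <<'E'
from h import *
s=status.read_state();print(s["time_s"],s["tool_pos"],s["tcp_rot"],s["joint_positions"],s["dq"])
r=viewer.read_camera("wrist");np.savez("rod.npz",**{k:np.array(v) for k,v in r.items()})
cv2.imwrite("pics/w1.png",r["color"][:,:,::-1])
px=proj(r,np.array([.506,-.2275,.084]));print(px)
y,x=map(int,px);cv2.imwrite("pics/w1c.png",cv2.resize(r["color"][max(0,y-70):y+70,x-80:x+80,::-1],None,fx=5,fy=5 if 0 else 4.2,interpolation=2) if 0 else cv2.resize(r["color"][max(0,y-60):y+60,x-80:x+80,::-1],None,fx=5,fy=5,interpolation=2))
P=cloud(r)
for lo,hi in [(.092,.104),(.078,.088),(.051,.059),(.032,.036)]:
    m=(P[...,2]>lo)&(P[...,2]<hi)&(abs(P[...,0]-.505)<.04)&(abs(P[...,1]+.227)<.04);q=P[m];print(lo,len(q),q.mean(0),q.min(0),q.max(0),(q.min(0)+q.max(0))/2)
E
```

```text
3.05 [ 0.5051 -0.2301  0.2215] [-179.9965    0.02     43.0567] [-28.843   15.9954  88.6738  -0.0186  75.3403  18.105 ] [ 0.1563  0.0157 -0.0777  0.2208  0.0518  0.197 ]
(np.float64(219.18956014803825), np.float64(322.85195777847485))
0.092 183 [ 0.5106 -0.2278  0.0986] [ 0.5048 -0.2343  0.0921] [ 0.5155 -0.2228  0.1021] [ 0.5102 -0.2285  0.0971]
0.078 330 [ 0.5105 -0.2277  0.084 ] [ 0.4982 -0.2403  0.0781] [ 0.5215 -0.2169  0.0878] [ 0.5098 -0.2286  0.0829]
0.051 105 [ 0.5141 -0.2243  0.0561] [ 0.5023 -0.2401  0.0515] [ 0.5217 -0.2168  0.0587] [ 0.512  -0.2284  0.0551]
0.032 1065 [ 0.5129 -0.2254  0.0342] [ 0.4651 -0.2663  0.032 ] [ 0.5448 -0.1872  0.036 ] [ 0.5049 -0.2267  0.034 ]
```

View pics/w1.png

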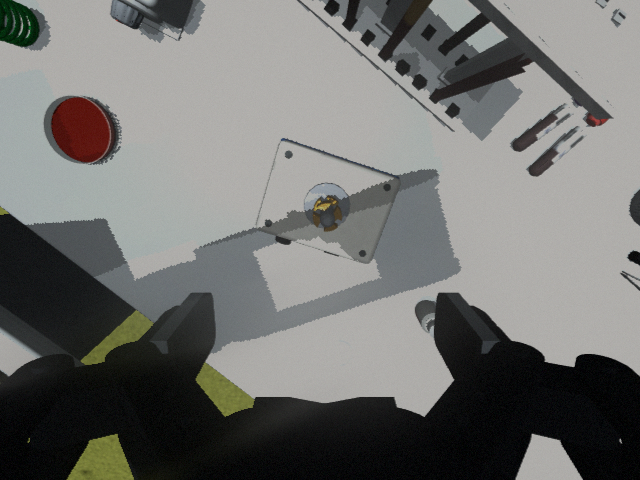

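View pics/w1c.png

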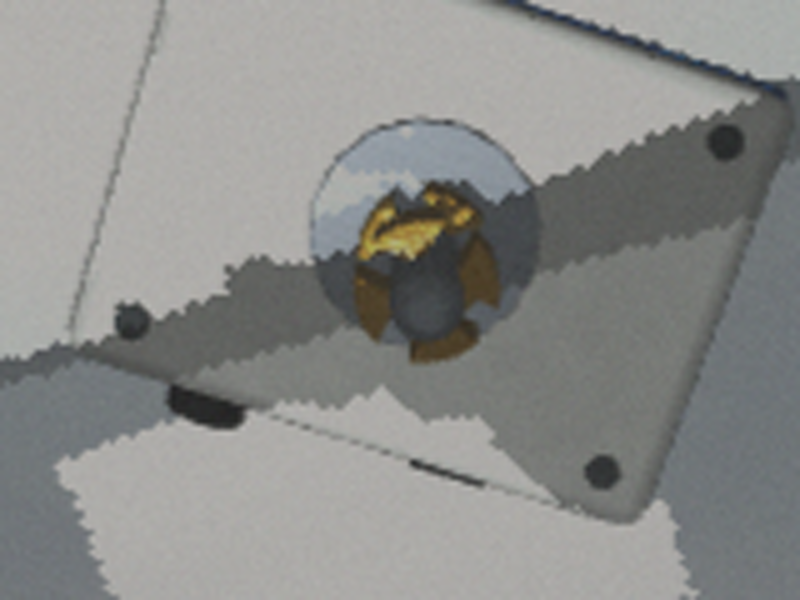

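>>> {"name": "carry_out", "arguments": {"commands": [[[0.4, 0.2, -4.5], [0, 0, 0]], [[0.4, 0.2, -4.5], [0, 0, 0]], [[0.4, 0.2, -4.5], [0, 0, 0]], [[0.4, 0.2, -4.5], [0, 0, 0]]]}}

```text
time_s: 3.6
tool_pos: [0.51, -0.2288, 0.1781]
tcp_rot: [179.8, -0.0, 43.0]
ft_force: [-0.1, -0.3, -0.4]
opening: 0.0854
```

```bash
python3 - <<'E'
from h import *
s=status.read_state();print(s["time_s"],s["tool_pos"],s["tcp_rot"],s["dq"])
r=viewer.read_camera("wrist");np.savez("rod2.npz",tool=s["tool_pos"],**{k:np.array(v) for k,v in r.items()})
P=cloud(r)
for lo,hi in [(.096,.104),(.082,.086),(.054,.058),(.033,.0355)]:
    m=(P[...,2]>lo)&(P[...,2]<hi)&(np.hypot(P[...,0]-.5095,P[...,1]+.2285)<.03);q=P[m];print(lo,len(q),q.mean(0),q.min(0),q.max(0),(q.min(0)+q.max(0))/2)
# rectify onto z=.084 and z=.056: 0.1mm/px, 60mm
for z in (.084,.056):
    g=np.arange(-.025,.025,.0001);X,Y=np.meshgrid(.5095+g,-.2285-g)  # x right, y up
    W=np.stack([X,Y,np.full_like(X,z)],-1)@np.array(r["R"]).T+np.array(r["t"]);W=W@np.array(r["camera_matrix"]).T
    im=cv2.remap(r["color"],(W[...,0]/W[...,2]).astype('f4'),(W[...,1]/W[...,2]).astype('f4'),cv2.INTER_CUBIC)
    im=np.clip(im.astype(float)*1.5,0,255).astype('u1')
    cv2.circle(im,(250,250),120,(255,0,0),1);cv2.circle(im,(250,250),60,(0,255,0),1)
    cv2.imwrite(f"pics/rect{int(z*1000)}.png",cv2.resize(im[:,:,::-1],None,fx=1.2,fy=1.2))
E
```

```text
3.6 [ 0.51   -0.2288  0.1781] [179.8484  -0.034   43.0419] [ 0.1575 -0.0254  0.1745  0.0538 -0.2645  0.0989]
0.096 207 [ 0.5103 -0.2279  0.0994] [ 0.5047 -0.2335  0.096 ] [ 0.5152 -0.2231  0.1024] [ 0.51   -0.2283  0.0992]
0.082 375 [ 0.5105 -0.2276  0.0843] [ 0.4979 -0.2402  0.082 ] [ 0.5214 -0.2166  0.0859] [ 0.5097 -0.2284  0.0839]
0.054 122 [ 0.5146 -0.224   0.0565] [ 0.5016 -0.2398  0.0541] [ 0.5215 -0.2168  0.0579] [ 0.5115 -0.2283  0.056 ]
0.033 1105 [ 0.5144 -0.2247  0.0344] [ 0.4883 -0.2502  0.033 ] [ 0.5315 -0.2068  0.0355] [ 0.5099 -0.2285  0.0343]
```

View pics/rect84.png

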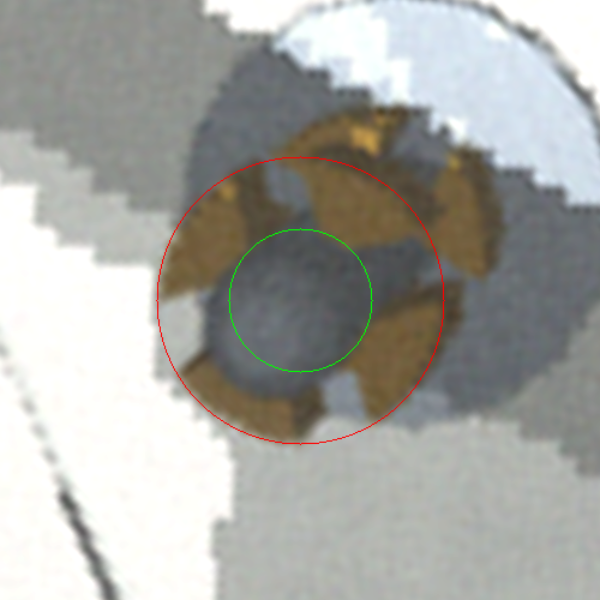

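View pics/rect56.png

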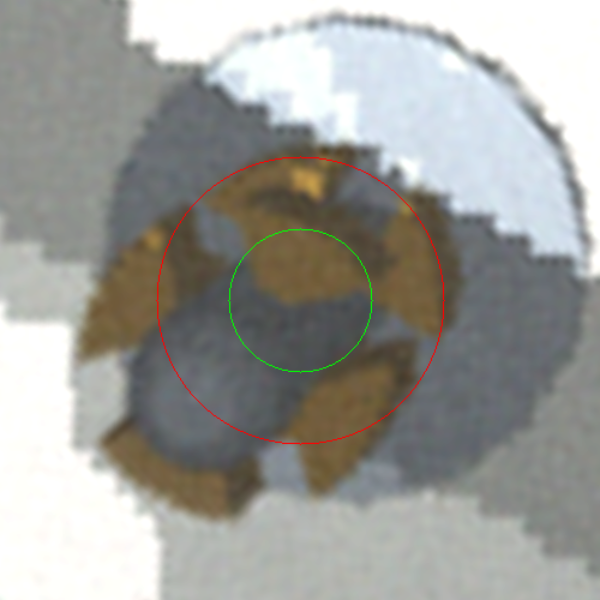

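>>> {"name": "carry_out", "arguments": {"commands": [[[-2, 6, 2], [0, 0, 0]], [[-8.1, 33.9, 2], [0, 0, 0]], [[-8.1, 33.9, 2], [0, 0, 0]], [[-8.1, 33.9, 2], [0, 0, 0]], [[-8.1, 33.9, 2], [0, 0, 0]], [[-8.1, 33.9, 2], [0, 0, 0]], [[-8.1, 33.9, 2], [0, 0, 0]], [[-8.1, 33.9, 0], [0, 0, 0]], [[-8.1, 33.9, 0], [0, 0, 0]], [[-8.1, 33.9, 0], [0, 0, 0]]]}}

```text
time_s: 4.9
tool_pos: [0.4297, 0.1096, 0.1787]
tcp_rot: [179.8, -0.1, 43.0]
ft_force: [-0.6, -0.2, 0.6]
opening: 0.0852
```

```bash
cat >> h.py <<'E'
def rect(r,cx,cy,z,h=.025,fx=1.2,name=None,circs=(),gain=1.5):
    g=np.arange(-h,h,.0001);X,Y=np.meshgrid(cx+g,cy-g)
    W=np.stack([X,Y,np.full_like(X,z)],-1)@np.array(r["R"]).T+np.array(r["t"]);W=W@np.array(r["camera_matrix"]).T
    im=cv2.remap(r["color"],(W[...,0]/W[...,2]).astype('f4'),(W[...,1]/W[...,2]).astype('f4'),cv2.INTER_CUBIC)
    im=np.clip(im.astype(float)*gain,0,255).astype('u1');c=len(g)//2
    for k in circs: cv2.circle(im,(c,c),int(k*1e4),(255,0,0),1)
    return cv2.resize(im[:,:,::-1],None,fx=fx,fy=fx)
E
python3 - <<'E'
from h import *
s=status.read_state();print(s["time_s"],s["tool_pos"],s["tcp_rot"],s["joint_positions"])
r=viewer.read_camera("wrist");np.savez("spr1.npz",tool=s["tool_pos"],**{k:np.array(v) for k,v in r.items()})
cv2.imwrite("pics/w3.png",r["color"][:,:,::-1])
P=cloud(r)
for lo,hi in [(.052,.06),(.02,.05),(.002,.006)]:
    m=(P[...,2]>lo)&(P[...,2]<hi)&(np.hypot(P[...,0]-.4765,P[...,1]-.155)<.025);q=P[m];print(lo,len(q),q.min(0),q.max(0),(q.min(0)+q.max(0))/2)
a=rect(r,.4765,.155,.058,circs=(.01775,.01375),fx=.75);b=rect(r,.4765,.155,.004,circs=(.01775,.01375,.0078),fx=.75)
cv2.imwrite("pics/spr1.png",np.hstack([a,b]))
d=np.load("rod2.npz");P=cloud(d);dx=P[...,0]-.5095;dy=P[...,1]+.2285;rr=np.hypot(dx,dy)
for lo,hi in ((.082,.087),(.0545,.058)):
    m=(P[...,2]>lo)&(P[...,2]<hi)&(rr>.0075)&(rr<.0125);print(lo,np.histogram(np.degrees(np.arctan2(dy,dx))[m]%360,np.arange(0,361,6))[0])
E
```

```text
4.9 [0.4297 0.1096 0.1787] [179.8079  -0.0673  42.9862] [  8.9525   9.3646 104.8341  -0.1334  65.6381  56.0212]
0.052 789 [0.4611 0.1381 0.052 ] [0.4964 0.1731 0.0597] [0.4787 0.1556 0.0558]
0.02 198 [0.4649 0.1417 0.0202] [0.4927 0.1698 0.05  ] [0.4788 0.1557 0.0351]
0.002 96 [0.453  0.1331 0.002 ] [0.4924 0.1748 0.0059] [0.4727 0.1539 0.004 ]
0.082 [ 0  0  0  0  1  8 11 10 10 10  9  9  9  9  5  0  0  0  0  3 10  5  9  9
  6 10  6 10  9  3  1  0  0  0  0  6  5  6  5  5  6  6  8  8  8  1  0  0
  0  0  5 11  6 11  8 12  9  9 13  4]
0.0545 [7 8 8 6 7 6 6 0 0 0 0 0 5 5 5 5 4 3 4 3 4 4 2 0 0 0 0 0 0 0 0 0 0 0 0 0 0
 0 0 0 0 0 0 0 2 0 0 0 0 0 0 0 1 0 0 0 0 1 8 8]
```

View pics/w3.png

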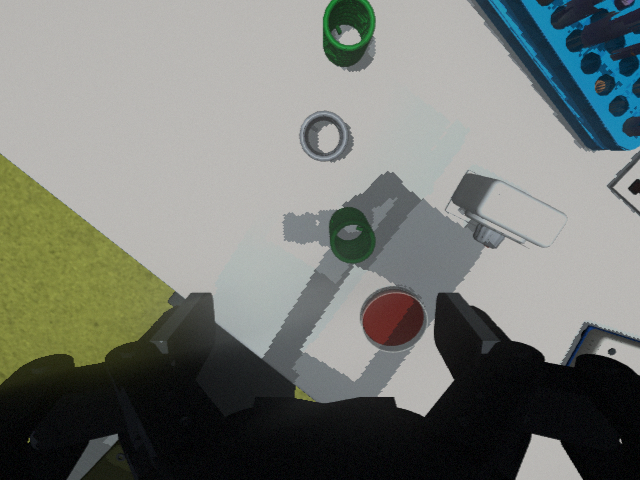

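View pics/spr1.png

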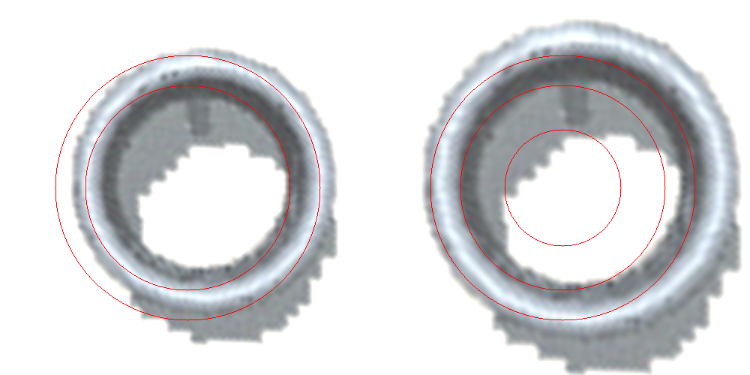

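The tang shows inside the spring at about 94° in world terms, pixel (575,105) in the right crop. The depth gaps put the upper grooves at about 14° mod 90 and the lower ones at about 58°. Next I take a view from the same relative pose as the rod view.

>>> {"name": "carry_out", "arguments": {"commands": [[[4.9, 4.6, -2.7], [0, 0, 0]], [[4.9, 4.6, -2.7], [0, 0, 0]], [[4.9, 4.6, -2.7], [0, 0, 0]], [[4.9, 4.6, -2.7], [0, 0, 0]], [[4.9, 4.6, -2.7], [0, 0, 0]]]}}

```text
time_s: 5.58
tool_pos: [0.4782, 0.1551, 0.1524]
tcp_rot: [179.8, -0.1, 43.0]
ft_force: [-0.9, 0.6, -0.3]
opening: 0.0856
```

```bash
python3 - <<'E'
from h import *
s=status.read_state();print(s["time_s"],s["tool_pos"],s["tcp_rot"])
r=viewer.read_camera("wrist");np.savez("spr2.npz",tool=s["tool_pos"],**{k:np.array(v) for k,v in r.items()})
P=cloud(r)
m=(P[...,2]>.0545)&(P[...,2]<.062)&(np.hypot(P[...,0]-.4785,P[...,1]-.155)<.025);q=P[m];print(len(q),q.min(0),q.max(0),(q.min(0)+q.max(0))/2,circ(q[:,0],q[:,1]))
c=(q.min(0)+q.max(0))/2
a=rect(r,c[0],c[1],.057,circs=(.01775,.01375),fx=.75);b=rect(r,c[0],c[1],.004,circs=(.01775,.01375,.0078),fx=.75)
cv2.imwrite("pics/spr2.png",np.hstack([a,b]))
E
```

```text
5.575 [0.4782 0.1551 0.1524] [179.7835  -0.1025  42.9514]
803 [0.4611 0.1385 0.0545] [0.4965 0.1734 0.06  ] [0.4788 0.1559 0.0573] (np.float64(0.47909863464542785), np.float64(0.15601565429049455), np.float64(0.01568093328450016))
```

View pics/spr2.png

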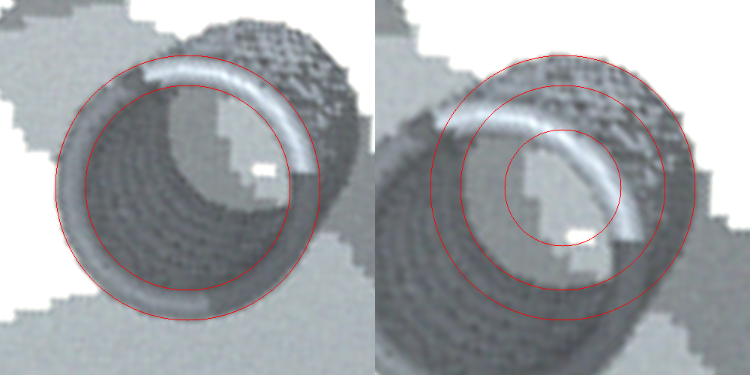

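>>> {"name": "carry_out", "arguments": {"commands": [[[0.1, 0.1, -3], [0, 0, 0]], [[0.1, 0.1, -6], [0, 0, 0]], [[0.1, 0.1, -8.5], [0, 0, 0]], [[0.1, 0.1, -10], [0, 0, 0]], [[0.1, 0.1, -10.8], [0, 0, 0]], [[0.1, 0.1, -10.8], [0, 0, 0]], [[0.1, 0.1, -10.8], [0, 0, 0]], [[0.1, 0.1, -10.8], [0, 0, 0]]]}}

```text
time_s: 6.62
tool_pos: [0.4799, 0.1563, 0.0451]
tcp_rot: [179.7, -0.2, 42.9]
ft_force: [0.8, 0.2, -0.3]
opening: 0.0852
```

>>> {"name": "carry_out", "arguments": {"commands": [[[0, 0, 0], [0, 0, 0]], [[0, 0, 0], [0, 0, 0]], [[0, 0, 0], [0, 0, 0]], [[0, 0, 0], [0, 0, 0]], [[0, 0, 0], [0, 0, 0]], [[0, 0, 0], [0, 0, 0]], [[0, 0, 0], [0, 0, 0]], [[0, 0, 0], [0, 0, 0]]], "gripper": -1}}

```text
time_s: 7.62
tool_pos: [0.4799, 0.1563, 0.0451]
tcp_rot: [179.7, -0.2, 42.9]
ft_force: [-1.0, 1.3, 1.2]
opening: 0.0298
```

>>> {"name": "carry_out", "arguments": {"commands": [[[0, 0, 2], [0, 0, 0]], [[0, 0, 5], [0, 0, 0]], [[0, 0, 9], [0, 0, 0]], [[0, 0, 12], [0, 0, 0]], [[0, 0, 12.5], [0, 0, 0]], [[0, 0, 12.5], [0, 0, 0]], [[0, 0, 12.5], [0, 0, 0]]]}}

```text
time_s: 8.5
tool_pos: [0.4786, 0.156, 0.1684]
tcp_rot: [179.8, -0.0, 43.0]
ft_force: [0.0, 0.4, -1.6]
opening: 0.0296
```

```bash
python3 - <<'E'
from h import *
s=status.read_state();print(s["time_s"],s["tool_pos"],s["tcp_rot"],s["opening"],s["ft_force"],s["wrist_torque"])
r=viewer.read_camera("wrist");np.savez("held.npz",tool=s["tool_pos"],**{k:np.array(v) for k,v in r.items()})
cv2.imwrite("pics/w4.png",r["color"][:,:,::-1])
r=viewer.read_camera("scene");cv2.imwrite("pics/s4.png",cv2.resize(r["color"][180:340,170:400,::-1],None,fx=3.4,fy=3.4,interpolation=2))
E
```

```text
8.5 [0.4786 0.156  0.1684] [179.8332  -0.0182  42.9511] 0.029597955778896994 [ 0.0069  0.3866 -1.6176] [ 0.0457 -0.0111  0.0177]
```

View pics/w4.png

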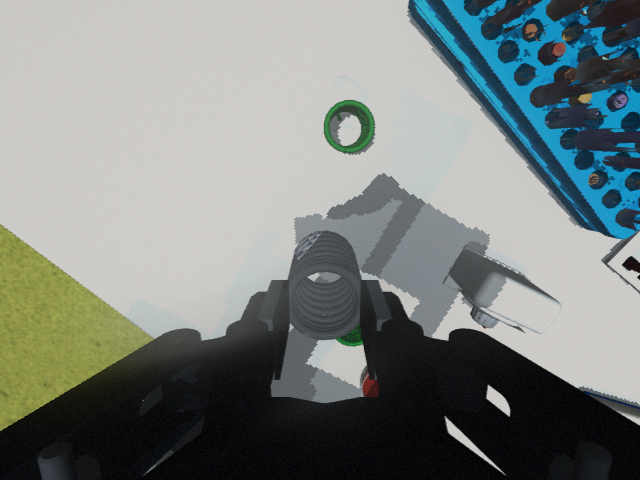

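View pics/s4.png

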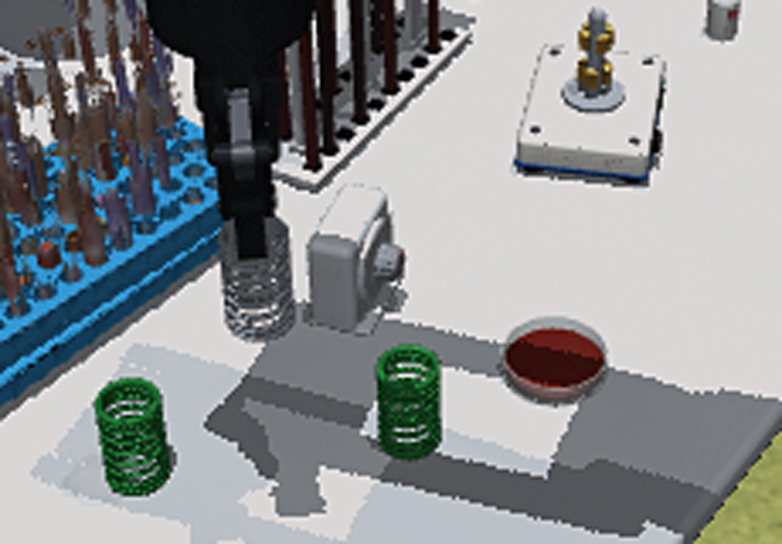

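```bash
python3 - <<'E'
from h import *
r=np.load("held.npz");P=cloud(r);t=r["tool"]
print("tool",t)
m=np.zeros((480,640),bool);m[225:345,285:365]=1
q=P[m];q=q[np.hypot(q[:,0]-t[0],q[:,1]-t[1])<.03]
print(np.histogram(q[:,2],np.arange(.10,.20,.004)))
top=q[q[:,2]>.176];print(len(top),top.min(0),top.max(0),(top.min(0)+top.max(0))/2,circ(top[:,0],top[:,1]))
z=.181
a=rect(r,t[0],t[1],z,circs=(.01775,.01375),fx=.75,gain=2.2);b=rect(r,t[0],t[1],z-.058,circs=(.01775,.01375,.0078),fx=.75,gain=2.2)
cv2.imwrite("pics/held.png",np.hstack([a,b]))
E
```

```text
tool [0.4786 0.156  0.1684]
(array([   0,    0,    0,    0,    0,   17,  265,  249,  271,  228,  336,
        272,  396,  330,  456,  368,  422,  338,  504, 1117,  934,  131,
        130,  132]), array([0.1  , 0.104, 0.108, 0.112, 0.116, 0.12 , 0.124, 0.128, 0.132,
       0.136, 0.14 , 0.144, 0.148, 0.152, 0.156, 0.16 , 0.164, 0.168,
       0.172, 0.176, 0.18 , 0.184, 0.188, 0.192, 0.196]))
2498 [0.4601 0.1375 0.176 ] [0.4972 0.1751 0.199 ] [0.4787 0.1563 0.1875] (np.float64(0.47834412451255603), np.float64(0.15584955277478263), np.float64(0.015623494055637503))
```

View pics/held.png

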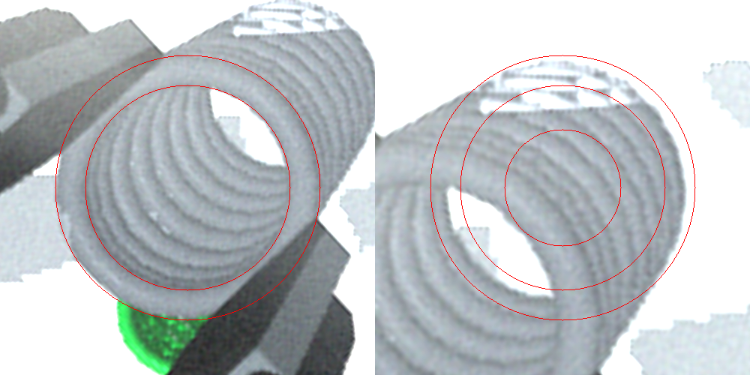

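>>> {"name": "carry_out", "arguments": {"commands": [[[0.3, -4, 2], [0, 0, 0]], [[0.8, -9, 2], [0, 0, 0.05]], [[1.2, -14.5, 2], [0, 0, 0.1]], [[1.6, -20, 2], [0, 0, 0.175]], [[2.1, -25.5, 2], [0, 0, 0.175]], [[2.5, -30.5, 2], [0, 0, 0.175]], [[2.8, -35, 2], [0, 0, 0.175]], [[3.1, -37.5, 2], [0, 0, 0.175]], [[3.1, -38.4, 2], [0, 0, 0.175]], [[3.1, -38.4, 1], [0, 0, 0.175]], [[3.1, -38.4, 1], [0, 0, 0.175]], [[3.1, -38.4, 1], [0, 0, 0.175]]]}}

```text
time_s: 10.1
tool_pos: [0.5096, -0.2266, 0.1783]
tcp_rot: [179.9, -0.0, 53.1]
ft_force: [0.4, 0.0, -1.6]
opening: 0.0295
```

```bash
cat > look.py <<'E'
from h import *
import sys
n=sys.argv[1]
s=status.read_state();print(s["time_s"],s["tool_pos"],s["tcp_rot"],s["joint_positions"][5],s["opening"],s["ft_force"],s["wrist_torque"])
w=viewer.read_camera("wrist");sc=viewer.read_camera("scene");tp=viewer.read_camera("top")
y,x=map(int,proj(sc,np.array([.508,-.228,.1])))
a=cv2.resize(sc["color"][y-40:y+40,x-40:x+40,::-1],(400,400),interpolation=2)
b=cv2.resize(w["color"][180:400,210:430,::-1],(400,400),interpolation=2)
cv2.imwrite(f"pics/{n}.png",np.clip(np.hstack([a,b])*1.5,0,255))
np.savez(n+".npz",tool=s["tool_pos"],**{k:np.array(v) for k,v in sc.items()})
E
python3 look.py l1
```

```text
10.1 [ 0.5096 -0.2266  0.1783] [179.8829  -0.0394  53.0566] 8.605670405665702 0.02952511305171313 [ 0.4245  0.0316 -1.6413] [-0.0691  0.0336  0.0051][ WARN:0@15.578] global loadsave.cpp:1063 imwrite_ Unsupported depth image for selected encoder is fallbacked to CV_8U.
```

View pics/l1.png

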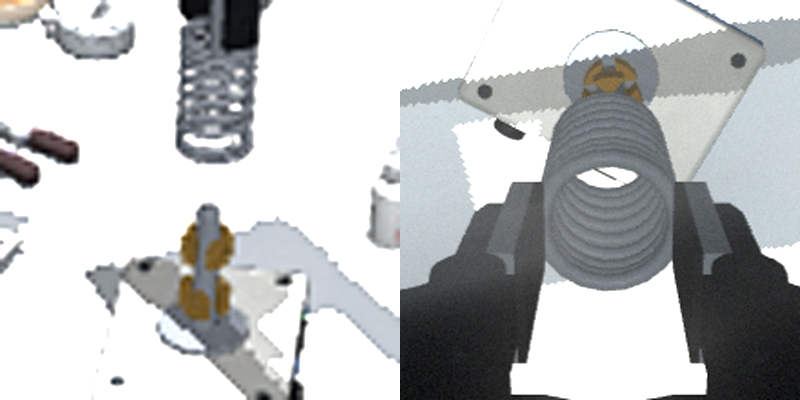

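```bash
python3 - <<'E'
from h import *
d=np.load("l1.npz");P=cloud(d);C=d["color"].astype(int)
y0,x0=map(int,proj(d,np.array([.508,-.228,.1])))
for z in(.16,.125,.1,.084,.06,.045): print(z,proj(d,np.array([.508,-.228,z]))[1])
y0-=40;x0-=40
for name,(lo,hi) in {"springlow":(.118,.15),"tip+up":(.08,.105),"upc":(.07,.085),"low":(.04,.058)}.items():
    m=(P[...,2]>lo)&(P[...,2]<hi)&(np.hypot(P[...,0]-.508,P[...,1]+.228)<.03)
    v,u=np.nonzero(m); 
    rows=[(r,u[v==r].min(),u[v==r].max()) for r in np.unique(v)]
    print(name,P[m].min(0),P[m].max(0),[(int(a),int(b),int(c)) for a,b,c in rows])
# camera right direction
print(d["R"])
E
```

```text
0.16 346.1490773331645
0.125 345.4013398718145
0.1 344.8831515720278
0.084 344.5582085175809
0.06 344.0802849619708
0.045 343.7872126048552
springlow [ 0.4887 -0.2446  0.1325] [ 0.5225 -0.2075  0.1497] [(163, 341, 349), (164, 343, 354), (165, 339, 353), (166, 339, 354), (167, 339, 354), (168, 339, 354), (169, 339, 354), (170, 339, 354), (171, 339, 354), (172, 340, 353), (173, 341, 352), (174, 343, 350)]
tip+up [ 0.4952 -0.2435  0.0804] [ 0.5178 -0.2166  0.1022] [(182, 345, 346), (183, 344, 347), (184, 343, 347), (185, 343, 347), (186, 343, 347), (187, 341, 349), (188, 341, 350), (189, 340, 350), (190, 340, 350), (191, 341, 349), (192, 341, 348), (193, 345, 348)]
upc [ 0.4952 -0.2435  0.0708] [ 0.5178 -0.2134  0.0849] [(187, 342, 349), (188, 341, 350), (189, 340, 350), (190, 340, 350), (191, 340, 350), (192, 340, 350), (193, 340, 350), (194, 341, 349), (195, 342, 348)]
low [ 0.4949 -0.2405  0.0405] [ 0.5166 -0.2158  0.0579] [(197, 341, 348), (198, 341, 348), (199, 340, 349), (200, 340, 349), (201, 340, 349), (202, 340, 349), (203, 340, 349), (204, 341, 349), (205, 342, 345), (206, 343, 343)]
[[-0.8314 -0.5553  0.0202]
 [-0.3496  0.4946 -0.7957]
 [ 0.4319 -0.6686 -0.6053]]
```

```bash
cat > wl.py <<'E'
from h import *
from scipy.spatial.transform import Rotation as Ro
s=status.read_state();t=s["tool_pos"];T=Ro.from_euler("xyz",s["tcp_rot"],degrees=True).as_matrix()
w=viewer.read_camera("wrist");tp=viewer.read_camera("top");sc=viewer.read_camera("scene")
print(s["time_s"],t)
P=cloud(w);Q=(P-t)@T
C=w["color"].astype(int);brass=(C[...,0]-C[...,2]>25)&(C[...,0]>C[...,1])&(np.hypot(P[...,0]-.508,P[...,1]+.228)<.03)
for lo,hi in ((.08,.088),(.07,.082),(.052,.06),(.04,.054)):
    m=brass&(P[...,2]>lo)&(P[...,2]<hi); q=Q[m]
    if m.sum(): print("brass",lo,m.sum(),"jaw range",q[:,1].min(),q[:,1].max(),"x",q[:,0].min(),q[:,0].max())
# seat disc outline
m=(P[...,2]>.0325)&(P[...,2]<.036)&(np.hypot(P[...,0]-.508,P[...,1]+.228)<.024)
# spring: per-height jaw range
for d in (-.01,0,.01,.02,.03,.04):
    m=(abs(Q[...,2]-d)<.003)&(np.hypot(Q[...,0],Q[...,1])<.022)&(Q[...,2]>-.015); q=Q[m]
    if m.sum(): print("spr",d,m.sum(),q[:,1].min(),q[:,1].max(),(q[:,1].min()+q[:,1].max())/2,"xmax",q[:,0].max())
for nm,r in (("top",tp),("scene",sc)):
    P=cloud(r)
    for lo,hi in((t[2]-.044,t[2]-.028),(.07,.104)):
        m=(P[...,2]>lo)&(P[...,2]<hi)&(np.hypot(P[...,0]-.508,P[...,1]+.228)<.03);
        if m.sum(): q=P[m];print(nm,lo,m.sum(),q.min(0),q.max(0))
np.savez("wl.npz",color=w["color"],range_z=w["range_z"],R=w["R"],t=w["t"],camera_matrix=w["camera_matrix"])
cv2.imwrite("pics/wl.png",cv2.resize(tp["color"][180:250,350:440,::-1],None,fx=6,fy=6,interpolation=2))
E
python3 wl.py
```

```text
10.25 [ 0.5101 -0.2273  0.1789]
brass 0.08 121 jaw range -0.010889023291578974 0.010820954506266056 x 0.0016486631355635507 0.010916085643868733
brass 0.07 6 jaw range 0.001022879820455115 0.004637046998325069 x 0.009828116276104961 0.010258488087786719
brass 0.052 111 jaw range -0.01111212194069095 0.01040874729514488 x 0.001066319613154827 0.009966279004654986
brass 0.04 6 jaw range -0.010475848424159093 0.008969120395857965 x 0.0036855596921443775 0.009200917814168827
spr -0.01 2019 -0.015151020152123211 0.014822224753616735 -0.00016439769925323793 xmax 0.01680206985465461
spr 0 605 -0.01612727932655142 0.01625865489848985 6.56877859692151e-05 xmax 0.01681944234210021
spr 0.01 606 -0.01561174111158828 0.01719831597060974 0.0007932874295107301 xmax 0.016498045418349285
spr 0.02 530 -0.017008044726526114 0.016977417758819224 -1.5313483853444596e-05 xmax 0.016519758337698677
spr 0.03 386 -0.017158195535585008 0.014449504598592575 -0.0013543454684962165 xmax 0.016778148697164885
spr 0.04 419 -0.017406579340575396 0.016923139247195556 -0.00024172004668992012 xmax 0.016856831674023187
top 0.1349104586107256 1 [ 0.4972 -0.2153  0.1378] [ 0.4972 -0.2153  0.1378]
scene 0.1349104586107256 109 [ 0.4877 -0.2465  0.135 ] [ 0.5235 -0.2095  0.1506]
scene 0.07 109 [ 0.4932 -0.2414  0.0703] [ 0.5188 -0.2137  0.1012]
```

View pics/wl.png

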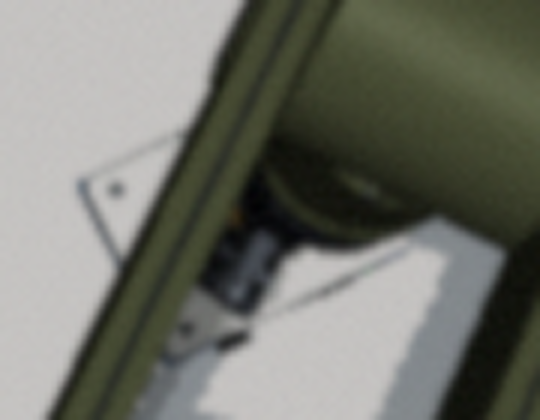

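Wrist camera: the collar spans −10.9 to +10.8 mm on the jaw axis and the spring is symmetric about 0. Both sit about −0.9 mm in tool x, so they are aligned to about 0.3 mm. The scene view agrees to about 1 mm. Descending slowly.

>>> {"name": "carry_out", "arguments": {"commands": [[[0, 0, -1], [0, 0, 0]], [[0, 0, -2], [0, 0, 0]], [[0, 0, -2.6], [0, 0, 0]], [[0, 0, -3], [0, 0, 0]], [[0, 0, -3.3], [0, 0, 0]], [[0, 0, -3.6], [0, 0, 0]], [[0, 0, -3.8], [0, 0, 0]], [[0, 0, -3.8], [0, 0, 0]]]}}

```text
time_s: 11.4
tool_pos: [0.51, -0.2277, 0.1409]
tcp_rot: [179.8, -0.0, 53.0]
ft_force: [0.2, -0.7, -0.8]
opening: 0.0295
```

```bash
python3 look.py l2 2>/dev/null; python3 -c "
from h import *
for i in range(3):
  viewer.read_camera('top');s=status.read_state();print(s['tool_pos'],s['ft_force'],s['wrist_torque'])"
```

```text
11.4 [ 0.51   -0.2277  0.1409] [179.7987  -0.0415  53.002 ] 8.594152426437734 0.029527818505545853 [ 0.2191 -0.6715 -0.7968] [0.0302 0.0291 0.0303]
[ 0.5102 -0.2278  0.1411] [ 1.0404  1.2657 -0.9689] [-0.0202 -0.0208  0.0549]
[ 0.5102 -0.2278  0.1411] [ 1.5489 -0.6422 -1.8682] [0.025  0.0054 0.0274]
[ 0.5101 -0.2278  0.1411] [-0.1737  0.7154 -1.0039] [ 0.0247  0.0182 -0.0147]
```

View pics/l2.png

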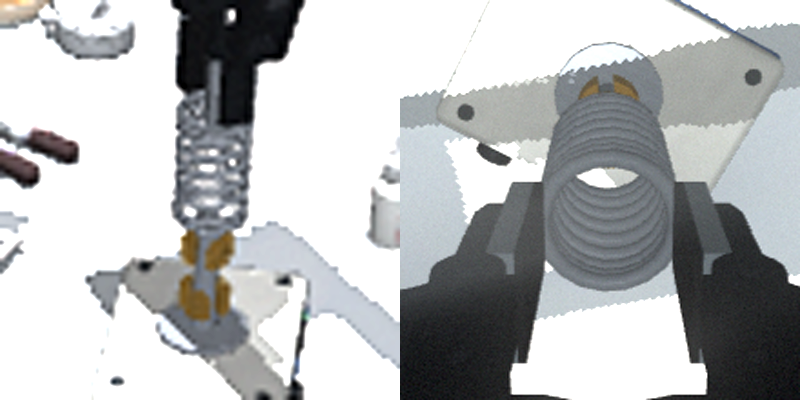

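>>> {"name": "carry_out", "arguments": {"commands": [[[0, 0, -0.3], [0, 0, 0]], [[0, 0, -0.6], [0, 0, 0]], [[0, 0, -0.9], [0, 0, 0]], [[0, 0, -1.2], [0, 0, 0]], [[0, 0, -1.3], [0, 0, 0]], [[0, 0, -1.3], [0, 0, 0]], [[0, 0, -1.3], [0, 0, 0]]]}}

```text
time_s: 12.58
tool_pos: [0.5103, -0.2278, 0.1282]
tcp_rot: [179.8, -0.0, 53.0]
ft_force: [-0.1, -0.1, -1.7]
opening: 0.0298
```

>>> {"name": "carry_out", "arguments": {"commands": [[[0, 0, -0.2], [0, 0, 0]], [[0, 0, -0.4], [0, 0, 0]], [[0, 0, -0.4], [0, 0, 0]], [[0, 0, -0.4], [0, 0, 0]]]}}

```text
time_s: 13.08
tool_pos: [0.5102, -0.2278, 0.1241]
tcp_rot: [179.8, -0.0, 53.0]
ft_force: [0.3, -0.8, -1.5]
opening: 0.0293
```

```bash
python3 look.py l3 2>/dev/null
```

```text
13.075 [ 0.5102 -0.2278  0.1241] [179.7679  -0.0438  53.0028] 8.594032834403365 0.029342025065166137 [ 0.3337 -0.8194 -1.5451] [ 0.0245 -0.0001  0.0083]
```

View pics/l3.png

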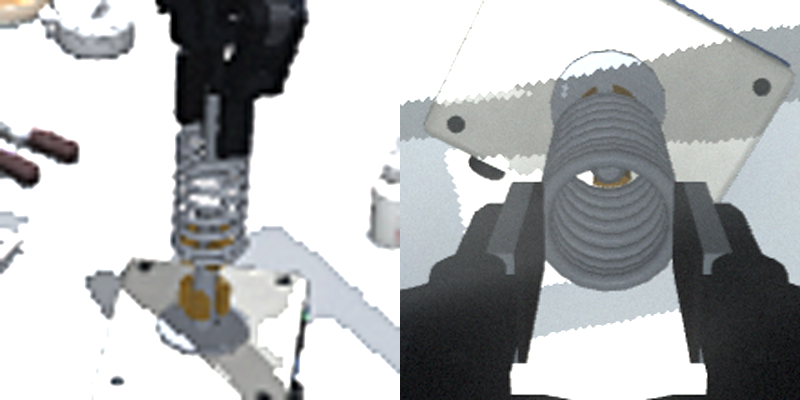

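The spring is already around the upper collar (brass visible inside the coils at crop (208,240)) with no push force, so the tang is in a groove. Continuing into the gap between the collars.

>>> {"name": "carry_out", "arguments": {"commands": [[[0, 0, -0.3], [0, 0, 0]], [[0, 0, -0.6], [0, 0, 0]], [[0, 0, -0.8], [0, 0, 0]], [[0, 0, -0.8], [0, 0, 0]]]}}

```text
time_s: 13.72
tool_pos: [0.5101, -0.2277, 0.1159]
tcp_rot: [179.8, -0.0, 53.0]
ft_force: [-0.5, -0.6, -1.8]
opening: 0.0295
```

>>> {"name": "carry_out", "arguments": {"commands": [[[0, 0, -0.3], [0, 0, 0]], [[0, 0, -0.6], [0, 0, 0]], [[0, 0, -0.8], [0, 0, 0]], [[0, 0, -0.8], [0, 0, 0]], [[0, 0, -0.8], [0, 0, 0]]]}}

```text
time_s: 14.35
tool_pos: [0.5102, -0.2278, 0.1079]
tcp_rot: [179.8, -0.0, 53.0]
ft_force: [0.5, -0.4, -0.9]
opening: 0.0296
```

>>> {"name": "carry_out", "arguments": {"commands": [[[0, 0, 0], [0, 0, -0.08]], [[0, 0, 0], [0, 0, -0.16]], [[0, 0, 0], [0, 0, -0.24]], [[0, 0, 0], [0, 0, -0.32]], [[0, 0, 0], [0, 0, -0.4]]]}}

```text
time_s: 14.98
tool_pos: [0.5102, -0.2278, 0.1081]
tcp_rot: [179.8, -0.1, 29.9]
ft_force: [-1.3, 0.9, -1.0]
opening: 0.0296
```

>>> {"name": "carry_out", "arguments": {"commands": [[[0, 0, 0], [0, 0, -0.08]], [[0, 0, 0], [0, 0, -0.16]], [[0, 0, 0], [0, 0, -0.24]], [[0, 0, 0], [0, 0, -0.32]], [[0, 0, 0], [0, 0, -0.4]], [[0, 0, 0], [0, 0, -0.4]], [[0, 0, 0], [0, 0, -0.4]]]}}

```text
time_s: 15.85
tool_pos: [0.5103, -0.2278, 0.1082]
tcp_rot: [179.8, -0.1, 7.1]
ft_force: [0.0, -0.3, -1.1]
opening: 0.0302
```

```bash
python3 look.py l4 2>/dev/null
```

```text
15.85 [ 0.5103 -0.2278  0.1082] [179.7673  -0.059    7.0913] 54.71373116088205 0.03015476960193505 [ 0.0121 -0.3189 -1.0577] [ 0.012  -0.0027 -0.0608]
```

View pics/l4.png

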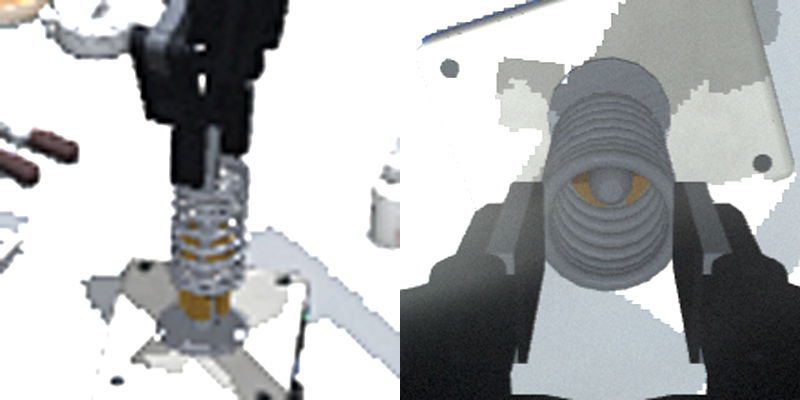

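Free turn, no torque. Lowering onto the lower collar gently.

>>> {"name": "carry_out", "arguments": {"commands": [[[0, 0, -0.3], [0, 0, 0]], [[0, 0, -0.6], [0, 0, 0]], [[0, 0, -0.9], [0, 0, 0]], [[0, 0, -0.9], [0, 0, 0]], [[0, 0, -0.9], [0, 0, 0]]]}}

```text
time_s: 16.62
tool_pos: [0.5103, -0.2278, 0.0991]
tcp_rot: [179.8, -0.1, 7.1]
ft_force: [0.1, 0.7, -0.8]
opening: 0.0291
```

>>> {"name": "carry_out", "arguments": {"commands": [[[0, 0, -0.2], [0, 0, 0]], [[0, 0, -0.4], [0, 0, 0]], [[0, 0, -0.4], [0, 0, 0]], [[0, 0, -0.4], [0, 0, 0]]]}}

```text
time_s: 17.12
tool_pos: [0.5103, -0.2278, 0.0951]
tcp_rot: [179.8, -0.1, 7.1]
ft_force: [0.3, 0.3, -1.1]
opening: 0.0296
```

>>> {"name": "carry_out", "arguments": {"commands": [[[0, 0, -0.3], [0, 0, 0]], [[0, 0, -0.6], [0, 0, 0]], [[0, 0, -0.8], [0, 0, 0]], [[0, 0, -0.8], [0, 0, 0]]]}}

```text
time_s: 17.62
tool_pos: [0.5101, -0.2278, 0.0868]
tcp_rot: [179.8, -0.0, 7.1]
ft_force: [-0.4, 0.1, -1.9]
opening: 0.0296
```

>>> {"name": "carry_out", "arguments": {"commands": [[[0, 0, -0.2], [0, 0, 0]], [[0, 0, -0.4], [0, 0, 0]], [[0, 0, -0.6], [0, 0, 0]], [[0, 0, -0.6], [0, 0, 0]], [[0, 0, -0.6], [0, 0, 0]]]}}

```text
time_s: 18.25
tool_pos: [0.5101, -0.2277, 0.0808]
tcp_rot: [179.8, -0.0, 7.1]
ft_force: [-0.1, -0.8, -1.2]
opening: 0.0296
```

Foot is at about 35 mm. Now down slightly to contact.

>>> {"name": "carry_out", "arguments": {"commands": [[[0, 0, -0.1], [0, 0, 0]], [[0, 0, -0.2], [0, 0, 0]], [[0, 0, -0.25], [0, 0, 0]], [[0, 0, -0.25], [0, 0, 0]], [[0, 0, -0.25], [0, 0, 0]]]}}

```text
time_s: 18.88
tool_pos: [0.5102, -0.2278, 0.0784]
tcp_rot: [179.8, -0.0, 7.1]
ft_force: [0.7, 0.5, 1.0]
opening: 0.0299
```

```bash
python3 look.py l5 2>/dev/null
```

```text
18.875 [ 0.5102 -0.2278  0.0784] [179.7821  -0.0399   7.0523] 54.76703572729179 0.02991946019462265 [0.6897 0.5225 1.0204] [0.0854 0.0001 0.036 ]
```

View pics/l5.png

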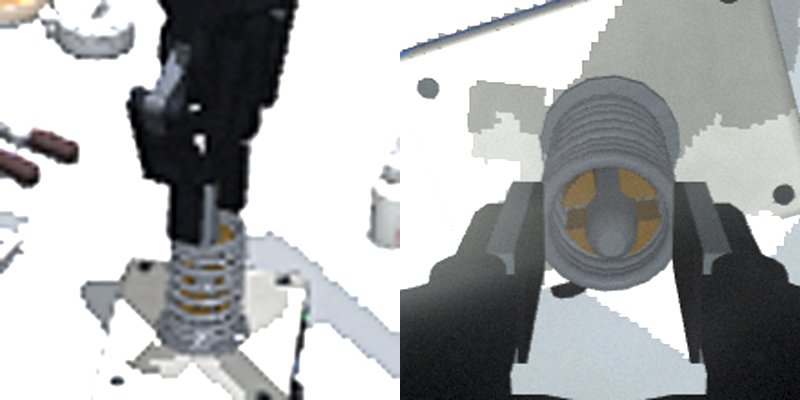

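Contact force is about 2 N and the spring sits on the disc. Releasing.

>>> {"name": "carry_out", "arguments": {"commands": [[[0, 0, 0], [0, 0, 0]], [[0, 0, 0], [0, 0, 0]], [[0, 0, 0], [0, 0, 0]], [[0, 0, 0], [0, 0, 0]], [[0, 0, 0], [0, 0, 0]], [[0, 0, 0], [0, 0, 0]], [[0, 0, 0], [0, 0, 0]], [[0, 0, 0], [0, 0, 0]]], "gripper": 1}}

```text
time_s: 20.02
tool_pos: [0.5102, -0.2278, 0.0784]
tcp_rot: [179.8, -0.0, 7.1]
ft_force: [-0.0, -0.1, 0.4]
opening: 0.0856
```

>>> {"name": "carry_out", "arguments": {"commands": [[[0, 0, 1.5], [0, 0, 0]], [[0, 0, 3.5], [0, 0, 0]], [[0, 0, 6], [0, 0, 0]], [[0, 0, 8.5], [0, 0, 0]], [[0, 0, 10], [0, 0, 0]], [[0, 0, 10], [0, 0, 0]], [[0, 0, 10], [0, 0, 0]]]}}

```text
time_s: 20.9
tool_pos: [0.5097, -0.2275, 0.1778]
tcp_rot: [179.8, 0.0, 7.1]
ft_force: [0.0, 1.3, 0.2]
opening: 0.0851
```

```bash
python3 look.py l6 2>/dev/null; python3 - <<'E'
from h import *
w=viewer.read_camera("wrist");P=cloud(w);sc=viewer.read_camera("scene");S=cloud(sc)
m=(P[...,2]>.086)&(P[...,2]<.097)&(np.hypot(P[...,0]-.5097,P[...,1]+.2284)<.022)&(np.hypot(P[...,0]-.5097,P[...,1]+.2284)>.012);q=P[m];print("ring",len(q),(q.min(0)+q.max(0))/2,q.max(0),np.median(q[:,2]),circ(q[:,0],q[:,1]))
A=np.c_[q[:,:2]-q[:,:2].mean(0),np.ones(len(q))];print("slope",np.linalg.lstsq(A,q[:,2],rcond=None)[0])
for n in ["petri","minute_timer","dropper"]:
    for d in finder.regions_of(n,"scene")[:1]:
        q=S[d["region"]&(sc["range_z"]>0)];q=q[q[:,2]>.004];print(n,np.median(q,0))
cv2.imwrite("pics/r6.png",np.hstack([rect(w,.5097,-.2284,.092,circs=(.01775,.01375),fx=.75),rect(w,.5097,-.2284,.034,circs=(.01775,.022),fx=.75)]))
E
```

```text
20.9 [ 0.5097 -0.2275  0.1778] [179.8279   0.0227   7.0505] 54.722047267531615 0.08506438493347822 [0.0392 1.3416 0.1826] [-0.0149 -0.0425  0.0113]
ring 927 [ 0.5091 -0.2279  0.0901] [ 0.5267 -0.2104  0.0941] 0.09160805879065254 (np.float64(0.5094991659109731), np.float64(-0.22784591870197218), np.float64(0.015673946562123717))
slope [ 0.0037 -0.0078  0.0913]
petri [ 0.3983 -0.0103  0.0072]
minute_timer [0.5228 0.0233 0.0496]
dropper [ 0.4887 -0.3837  0.0283]
```

View pics/l6.png

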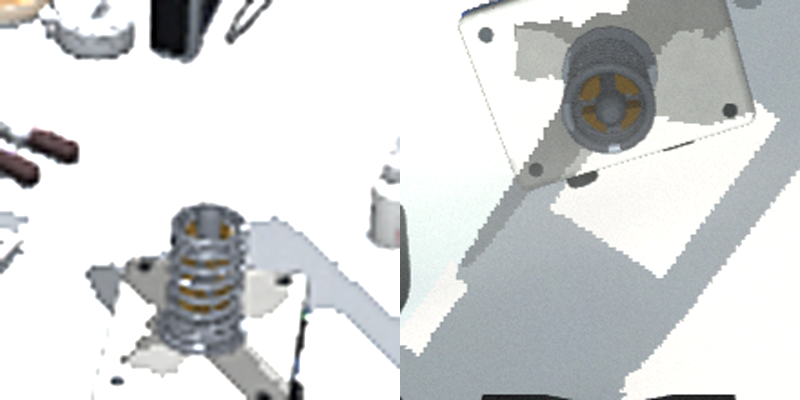

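View pics/r6.png

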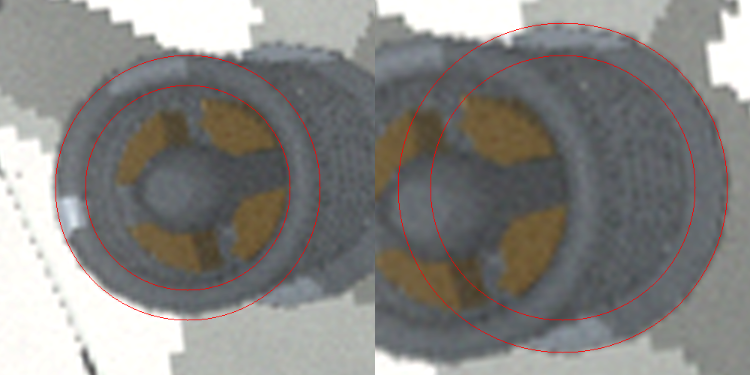

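The spring top is at 91.6 mm (expected 92), it is level, and it is under 1 mm from the rod axis. Handing in.

```bash
python3 -c "
from bench import order
print(order.job_done())"
```

```text
the job is handed in; nothing more can be done
None
```

The steel spring is threaded over the guide rod and standing on the seat disc; I let go of it and handed in the job at about 21 s. No verdict is reported.

I found the tang and the collar grooves in the wrist camera. I turned the spring 10° on the way to line the tang up with an upper groove. Between the collars I turned it back 46° for the lower grooves. It slid through both without snagging, and the only noticeable push was about 2 N when it touched the seat.

**Last checks:**
- **Height:** the spring's top is at about 91.6 mm; 92 mm would be exactly home (34 + 58).
- **Upright and centred:** it leans less than 1° and its top ring is under 1 mm from the rod's axis.
- **Robot:** the gripper is open and about 10 cm above its release point, touching nothing.
- **Other items:** the dish, timer and dropper bottle measure within 2 mm of where they started, which is about the camera accuracy.

**Disagreements:**
- The scene and wrist cameras differed by about 1 mm on how the spring lined up with the rod before I lowered it. That was inside the 1.75 mm clearance.
- The gripper read a 30 mm opening on the 35.5 mm spring, but the pictures showed it held square and the hold was firm.

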